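# Lift the snap ring off a cell window with a hook pick

### The job

The window of the optical cell block is to be changed. Take the hook pick out of its rack, get its toe under the turned-in end of the wire snap ring and ease the ring out of its groove without yanking, only touching the glass below it lightly. Leave the ring lying flat and loose beside the window opening, wholly clear of it, hang the pick back in its rack, and leave the other things on the bench where they are.

Things in the scene. Friction and masses are not known exactly. Their poses are not given: they have to be found in the camera images.
- cell_end: Grey optical cell block bolted to the bench (top face 30 to 34 mm above it), with a round window opening (bore 64 mm) at its far end. Origin: on the bore's axis, 34 mm below the top face; z up. The block spans x = -140..50 mm, y = -56..56 mm; its free top face is on the -x side, towards the robot. Ring and pick slide easily on it (friction about 0.12).
- window: Round glass window in the opening, seen through a flat spacer ring with a 56 mm hole whose top is 8.5 mm below the block's top face. The glass lies 10.6 to 11.4 mm below that face (windows differ in thickness), on an O-ring: it gives about 0.1 mm per N and cracks if pressed with more than 6 N. Origin: on the bore's axis, 23 mm below the glass's upper side.
- snap_ring: Split ring of 4 mm round spring wire, 67 mm outside, in a groove 1.5 mm deep, underside on the spacer, 8.5 mm below the top face. One end is turned in to the centre (tail), the other is plain. Origin: ring centre, at the underside; x through the tail. From above the wire runs counter-clockwise from the tail (0 deg) to the plain end (297 deg): the gap is on the tail's -y side.
- ring_tail (a point): On the centre line of the straight tail, 24 mm from the ring's centre; axes as the ring's. The 4 mm thick tail reaches in to 19 mm from the centre, 2.1 to 2.9 mm above the glass. The pick's toe goes under it from its +y side. Lifted 7 to 12 mm by 6 to 12 N, the ring springs out on the top face; a side left hanging in the bore comes free when the ring is dragged away from it.
- pick: Hook pick, upright in its rack. Origin: handle axis, 60 mm below the collar; z up. Taper and square foot 15.5 mm wide (z 36..60 mm), round collar 28 mm (z 60..64), black square handle 16 mm, sides along x and y (z 64..112). Shank 3.6 mm thick, axis at x = -3 mm; toe 1.6 mm thick, level, to x = +4.6 mm. The shank's reach is adjustable: toe's underside at z = -3..+3 mm.
- pick_rack: Fixed tool rack: aluminium plate 70 x 100 mm on two posts, its top 66 to 72 mm above the bench, with an 18 mm square hole through the 12 mm plate in its middle, sides along x and y. The pick hangs in it by its collar, toe to the rack's +x. Origin: under the hole, 72 mm below the plate's top.
- vial_a: Bystander: small clear reagent vial, 27 mm wide, 55 mm high, upright beyond the block.
- petri_dish: Bystander: petri dish with lid, 60 mm wide, 15 mm high, nearer the robot than the block.
- lamp_pb: Bystander: glass lamp with black base, 166 mm long, 38 mm thick, lying to the left of the block.

How it is judged (in metres and radians):
On the way, in this order (a step that is already met when the one before it is completed fails the run):
1. the turned-in end is lifted out of the groove on the pick (z of ring_tail in the frame of cell_end above 0.0305 m and contact force between pick and snap_ring above 1 N and horizontal distance between pick and ring_tail below 0.014 m), for 0.1 s.
2. the whole ring lies clear of the opening (horizontal distance between snap_ring and cell_end above 0.066 m), for 0.2 s.
At the end, for the whole second after the job is handed in: Ring centre over 66 mm (level) from the opening's axis, so that the ring is clear of the opening, tail under 42 mm high, ring flat within 0.15 rad, at rest; pick hanging in the rack by its collar: within 6 mm of the hole's centre, 2.5 mm of full depth, upright within 0.12 rad, released, at rest (horizontal distance between snap_ring and cell_end above 0.066 m and height (world z) of ring_tail below 0.042 m and angle between snap_ring's own z axis and vertical below 0.15 rad and linear speed of each of snap_ring, pick below 0.02 m/s and horizontal distance between pick and pick_rack below 0.006 m and z of pick in the frame of pick_rack below 0.0145 m and angle between pick's own z axis and vertical below 0.12 rad); the robot touches nothing.
It fails at once if the pick or a finger presses on the glass with more than 6 N (contact force between any of pick, the fingers and window above 6 N).
It fails at once if the pick bears on the ring with more than 25 N (contact force between pick and snap_ring above 25 N).
It fails at once if a bystander (vial, petri dish, lamp) is moved more than 15 mm (distance of any of vial_a, petri_dish, lamp_pb from where it was at the start of the episode above 0.015 m).
It also fails if it takes over 64 s, if anything falls off the work surface, if the arm or the gripper's body presses on something with over 40 N, if the wrist force passes 120 N, or if a joint passes its speed limit or range.

### The arm

A 7-joint arm with a two-finger parallel gripper is mounted at the origin on a cart in front of the work surface, level with it; the furniture and walls round the work are solid. World frame = base frame: x ahead of the robot, y to its left, z up, the work surface at z = 0. Lengths are in mm, angles in rad, forces in N, time in s.
With the tool pointing down it reaches from about 350 to 900 mm from the base axis. Payload 8.1 kg.
Tool frame: the origin (TCP) lies at the very end of the fingers, on their centre line; the grasp point (between the pads) lies 19 mm behind it (arm.grip_depth is the distance from the TCP to the grasp point, in mm); z points along the fingers, y is the line along which they close (so a half turn about z gives the same grasp; the last joint's range is limited). The gripper opens to 92 mm and grips with 3 to 60 N. Pads are 19 mm wide; open, the fingers measure 130 mm over their backs; the gripper's body (75 mm by 190 mm) begins 47 mm behind the grasp point.
Start: joints at [1.035, 0.434, 0.025, 1.573, -0.012, 1.134, -0.075], TCP at [262.113, -567.396, 226.742] pointing down, gripper open.
Joint ranges: [-2.62, 2.62], [-0.44, 2.09], [-1.27, 1.32], [0.08, 2.57], [-1.32, 4.46], [0.12, 2], [-2.74, 2.74]. Speed limits (rad/s): [2.22, 2.22, 3.01, 3.01, 3.14, 3.14, 3.14].

### API

Orientations are given as a unit quaternion [w, x, y, z].
In Python, from rig import arm, viewer, finish_job, nets gives the robot as it stands.
- The arm moves only by the tool step_arm, never from a script. Its argument "targets" is one flat list of numbers, 7 for each row, row after row: the opening, from 0 (shut) to 1 (fully open), then the shift along the tool's x, y, z as a fraction of full scale, then the turn, a rotation vector about the tool's x, y, z as a fraction of full scale. In form: [hand, dx, dy, dz, rx, ry, rz, hand, dx, dy, dz, rx, ry, rz, ...]. A call has 1 to 8 rows; each row shifts and turns the commanded pose from where the row before left it, along the tool's axes as they then stand; what a row does not reach is not made up. Full scale, the value 1, is 50 mm for a shift and 0.1 rad for a turn. A row lasts 1/10 s, in which the tool goes at most 50 mm and 8.59 degrees, less where a joint would pass 70% of its speed; a pose out of reach is approached as far as the arm can. A call with a number of a shift or a turn outside -1 to 1 is refused whole. A call with a gripper value outside its range is refused whole. The fingers move at their own pace and stop on an object; the grip force is fixed at half the most. Time passes only in rows, so rows that do not move let the fingers close. It gives the time, the measured TCP pose, the force, the opening and the grip force at its end, in the units of the state.
- arm.get_state(): the state, without advancing time (a new reading comes with each control period).
- viewer.snapshot(name): name is "scene" or "side" or "wrist"; returns a dict with "color" (420x560x3 uint8, blue, green, red), "fx", "fy", "cx", "cy" (pixels), "origin" and "orientation" of the camera in the world; the wrist camera has in their place "T_tool_cam" (4x4, takes a point from camera to tool coordinates, whose origin is the TCP and whose axes are the flange's). Camera axes: x right, y down, z forward; pixel columns grow to the right and rows downward; lengths in mm; the calibration is good to about 2 mm. A picture is of the moment at which its call begins: read the wrist's pose just before it. There is no depth.
- finish_job(): hands the job in; it is judged then, once.
Trained networks look in a picture, given as the dict that the camera call returned (one of the last four; its "shot" number tells which), for a name from the list of things; names that differ only in an ending like _2 or _b are one class to them, and where a whole thing is asked for, a point or a joint stands for the part that bears it (a point fixed in the world has none). Each returns a list of dicts, best first, with "p" (0 to 1); they miss things now and then, are a little off and sometimes report something else, mostly with a low value. They report only what shows in the picture. A call takes as long as a camera call.
- nets.recognise(picture, thing): "at" ([x, y, z] in mm, in world coordinates, good to about 4 mm: the middle of the surface that is visible of it).
The state is a dict: "clock": time; "joint_pos": joint angles; "joint_velocities": joint speeds; "effort": joint torques, N m; "tcp_pos": TCP position; "tool_rot": TCP orientation; "ft_force": force on the tool from outside, world axes, zero at the start; "wrist_torque": the same for the moment, N m; "width": opening from 0.0 (shut) to 1.0 (fully open); "grip_force": force on a finger pad.
Only numpy, scipy, OpenCV 4.12 (cv2) and the standard library are available. Lean on these libraries where they do the work, as an engineer would, in place of code of your own. Each camera call takes 0.05 s, during which the arm holds its last target. There are 200 camera calls.

## Working session

There is one attempt and no reset: what is moved stays moved. The work goes in short steps, Python scripts to look and compute and a tool call to move; the robot and the scene stay as the last step left them, time stands still between calls to the robot, and variables do not carry over. Pictures are saved under pics/ and viewed, at most 10 in all, crops included, and the job is handed in when it is done.

Besides the shell and the picture viewer there is one more tool, called after "Emit:" by a JSON object that holds its "op" and its "data", one argument or row to a line. step_arm: Moves the arm, as the interface text tells. Its arguments: {"type":"object","properties":{"targets":{"type":"array"}},"required":["targets"]}

```bash
mkdir -p pics; ls; cat > h.py <<'E'
import numpy as np, cv2
from scipy.spatial.transform import Rotation as R
from rig import arm, viewer, finish_job, nets
def q(o): return R.from_quat([o[1],o[2],o[3],o[0]])
def cam(p,st=None):
    if "T_tool_cam" in p:
        T=np.array(p["T_tool_cam"]); Rt=q(st["tool_rot"]).as_matrix()
        return Rt@T[:3,:3], np.array(st["tcp_pos"])+Rt@T[:3,3]
    return q(p["orientation"]).as_matrix(), np.array(p["origin"])
def onz(p,u,v,z,st=None):
    Rm,o=cam(p,st); d=Rm@np.array([(u-p["cx"])/p["fx"],(v-p["cy"])/p["fy"],1.]); return o+d*(z-o[2])/d[2]
def proj(p,X,st=None):
    Rm,o=cam(p,st); c=Rm.T@(np.array(X)-o); return [p["fx"]*c[0]/c[2]+p["cx"],p["fy"]*c[1]/c[2]+p["cy"]]
E
python3 - <<'E'
from h import *
np.set_printoptions(precision=1,suppress=True)
st=arm.get_state(); print(st)
for n in ["scene","side"]:
    p=viewer.snapshot(n); cv2.imwrite(f"pics/{n}.png",p["color"])
    print(n,p["fx"],p["origin"],p["orientation"])
    for t in ["cell_end","window","snap_ring","ring_tail","pick","pick_rack","vial_a","petri_dish","lamp_pb"]:
        print(t,[(np.array(r["at"]),round(r["p"],2),np.array(proj(p,r["at"]))) for r in nets.recognise(p,t)[:2]])
E
```

```text
pics
{'clock': 0.0, 'joint_pos': array([ 1. ,  0.4,  0. ,  1.6, -0. ,  1.1, -0.1]), 'joint_velocities': array([-0., -0., -0.,  0.,  0., -0., -0.]), 'effort': array([  0. , -66.8,   1. , -31.4,  -0.1,   0. ,   0. ]), 'tcp_pos': array([ 261.9, -566.9,  225.9]), 'tool_rot': array([-0. ,  1. ,  0.2, -0. ]), 'ft_force': array([-0.5, -0.1,  1.1]), 'wrist_torque': array([-0., -0., -0.]), 'grip_force': 0.0, 'width': 1.0049823144563308}
scene 392.1014613956193 [ 201.1 -405.4  663.9] [-0.3  0.9 -0.3  0.1]
cell_end [(array([534.6,  90.2,  36.5]), 0.96, array([260.2, 202.4]))]
window [(array([608.6, 103.8,  25. ]), 0.76, array([282.8, 188.3]))]
snap_ring []
ring_tail []
pick [(array([ 462.9, -215.5,   96. ]), 0.62, array([334.8, 306.3]))]
pick_rack [(array([ 457.2, -225.8,   66.1]), 0.79, array([334.6, 321.8]))]
vial_a []
petri_dish [(array([363.8, -48.2,  16.6]), 0.69, array([229.9, 292.7])), (array([537. ,  88. ,  33.5]), 0.58, array([261.7, 203.4]))]
lamp_pb [(array([587.9, 271.4,  33.9]), 0.66, array([235.2, 152.3]))]
side 477.9548474626291 [ 468.2 -616.6  618.8] [-0.4  0.9 -0.1  0. ]
cell_end [(array([547.7,  74.1,  27.2]), 0.94, array([273.3, 196.1]))]
window [(array([605.2,  98.9,  18.9]), 0.78, array([300.7, 188.2])), (array([598.3, 271.3,  26.8]), 0.3, array([284.1, 137.1]))]
snap_ring [(array([597.6, 126.5,  28.4]), 0.54, array([294.6, 176.3])), (array([362.8, -56.9,  13.3]), 0.37, array([175.2, 263.4]))]
ring_tail []
pick [(array([ 474.6, -214.6,   96. ]), 0.91, array([247.1, 299.7]))]
pick_rack [(array([ 474.3, -231.8,   72.4]), 0.75, array([249.1, 320.6]))]
vial_a [(array([750.2, -10.2,  45.8]), 0.74, array([391. , 206.6]))]
petri_dish [(array([363.3, -53.6,  17.4]), 0.74, array([175.1, 260.3]))]
lamp_pb [(array([597.5, 272.8,  26.7]), 0.76, array([283.6, 136.8]))]
```

```bash
python3 - <<'E'
import cv2,numpy as np
a=cv2.imread("pics/scene.png");b=cv2.imread("pics/side.png")
c=cv2.resize(a[110:390,150:430],(400,400)); d=cv2.resize(b[110:390,140:420],(400,400))
cv2.imwrite("pics/both.png",np.hstack([c,d]))
E
```

```text
(no output)
```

View pics/both.png

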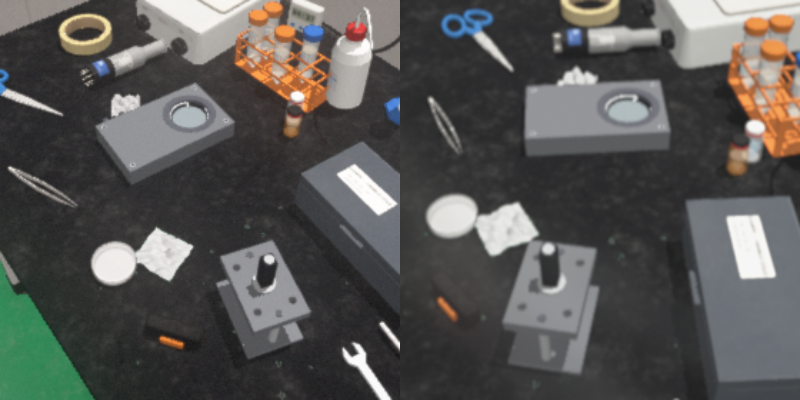

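The combined view shows the rack with the upright black handle (left half about (265,270)) and the block with its bore (left half about (188,112)), which agrees with the networks. The next step is wrist views of the rack and the block.

```bash
cat >> h.py <<'E'
def down(yaw): # tool pointing down, tool x at world yaw
    c,s=np.cos(yaw),np.sin(yaw); return R.from_matrix(np.array([[c,s,0],[s,-c,0],[0,0,-1.]]))
def plan(pos,yaw,st=None):
    st=st or arm.get_state(); r=q(st["tool_rot"]); D=r.inv().apply(np.array(pos)-np.array(st["tcp_pos"]))/50
    T=(r.inv()*down(yaw)).as_rotvec()/0.1
    x=r.as_matrix()[:,0]; print("yaw now",np.arctan2(x[1],x[0]),"tilt",r.as_matrix()[:,2]); print("shift units",D.round(2),"turn units",T.round(2))
E
python3 - <<'E'
from h import *
np.set_printoptions(precision=4,suppress=True)
p=viewer.snapshot("wrist"); print(np.array(p["T_tool_cam"]),p["fx"],p["cx"],p["cy"])
plan([470,-222,250],0)
E
```

```text
[[  -0.0007   -0.9632   -0.2688   71.9155]
 [   1.       -0.0006   -0.0004    0.5303]
 [   0.0002   -0.2688    0.9632 -159.0147]
 [   0.        0.        0.        1.    ]] 294.5263157786586 278.29510383434257 211.01149718616273
yaw now 0.4326247237480453 tilt [ 0.0001 -0.     -1.    ]
shift units [ 6.67 -4.53 -0.47] turn units [ 0.   -0.    4.33]
```

Emit:
{"op": "step_arm", "data": {
  "targets": [1,0.8,-0.57,-0.06,0,0,0,1,0.8,-0.57,-0.06,0,0,0,1,0.8,-0.57,-0.06,0,0,0,1,0.8,-0.57,-0.06,0,0,0,1,0.8,-0.57,-0.06,0,0,0,1,0.8,-0.57,-0.06,0,0,0,1,0.8,-0.57,-0.06,0,0,0,1,0.8,-0.57,-0.06,0,0,0]
}}

```text
clock: 1.85
tcp_pos: [457.7, -224.5, 251.2]
tool_rot: [0.0, 0.977, 0.215, 0.0]
ft_force: [0.7, -0.5, 0.2]
width: 1.003
grip_force: 0.0
```

Emit:
{"op": "step_arm", "data": {
  "targets": [1,0,0,0,0,0,0.9,1,0,0,0,0,0,0.9,1,0,0,0,0,0,0.9,1,0,0,0,0,0,0.9,1,0,0,0,0,0,0.7,1,0,0,0,0,0,0]
}}

```text
clock: 2.45
tcp_pos: [457.0, -226.2, 250.8]
tool_rot: [0.0, 1.0, 0.001, 0.0]
ft_force: [0.2, 0.1, 0.7]
width: 1.0
grip_force: 0.0
```

```bash
python3 - <<'E'
from h import *
np.set_printoptions(precision=2,suppress=True)
st=arm.get_state(); p=viewer.snapshot("wrist"); cv2.imwrite("pics/w1.png",p["color"]); np.save("w1.npy",{"p":p,"st":st},allow_pickle=True)
print(st["tcp_pos"],st["clock"],st["joint_pos"])
for t in ["pick","pick_rack"]: print(t,[(np.array(r["at"]),round(r["p"],2)) for r in nets.recognise(p,t)[:2]])
plan([600,102,220],0)
E
```

```text
[ 457.04 -226.2   250.83] 2.45 [ 0.43  0.23 -0.09  1.81  0.02  1.1  -1.24]
pick [(array([ 475.5, -210.3,  111.4]), 0.95)]
pick_rack [(array([ 472.4, -205.9,   65.5]), 0.65)]
yaw now 0.0047508152881198225 tilt [ 0. -0. -1.]
shift units [ 2.89 -6.55  0.62] turn units [ 0.   -0.    0.05]
```

View pics/w1.png

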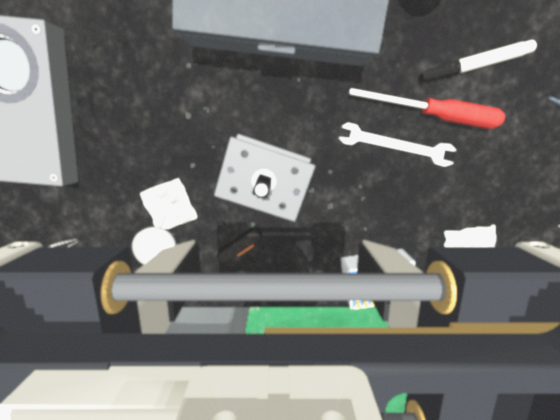

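The rack plate has corners at about (237,135), (315,162), (297,222) and (215,193), with the pick's handle at (262,188). The bore is off to the upper left. I'll move over the block.

Emit:
{"op": "step_arm", "data": {
  "targets": [1,0.2,-0.82,0.2,0,0,0,1,0.2,-0.82,0.2,0,0,0,1,0.2,-0.82,0.3,0,0,0,1,0.2,-0.82,0.3,0,0,0,1,0.2,-0.82,0.3,0,0,0,1,0.2,-0.82,0.3,0,0,0,1,0.2,-0.82,0.3,0,0,0,1,0.2,-0.82,0.3,0,0,0]
}}

```text
clock: 3.4
tcp_pos: [536.5, 103.6, 140.2]
tool_rot: [-0.0, 1.0, 0.002, 0.0]
ft_force: [1.3, -0.7, 0.3]
width: 1.001
grip_force: 0.0
```

Emit:
{"op": "step_arm", "data": {
  "targets": [1,0,0,0,0,0,0,1,0,0,0,0,0,0,1,0,0,0,0,0,0]
}}

```text
clock: 3.7
tcp_pos: [536.2, 100.7, 140.9]
tool_rot: [0.0, 1.0, 0.001, 0.0]
ft_force: [-0.0, -0.1, 0.4]
width: 0.999
grip_force: 0.0
```

```bash
python3 - <<'E'
from h import *
np.set_printoptions(precision=2,suppress=True)
st=arm.get_state(); p=viewer.snapshot("wrist"); cv2.imwrite("pics/w2.png",p["color"]); np.save("w2.npy",{"p":p,"st":st},allow_pickle=True)
print(st["tcp_pos"],st["clock"],st["joint_pos"])
for t in ["cell_end","window","snap_ring","ring_tail"]: print(t,[(np.array(r["at"]),round(r["p"],2),np.array(proj(p,r["at"],st))) for r in nets.recognise(p,t)[:2]])
c=proj(p,[607,102,24],st); print(c); u,v=map(int,c)
v0,u0=max(v-75,0),max(u-100,0); print(u0,v0)
cv2.imwrite("pics/w2c.png",cv2.resize(p["color"][v0:v0+150,u0:u0+200],None,fx=4,fy=4,interpolation=cv2.INTER_CUBIC))
E
```

```text
[536.2  100.75 140.87] 3.7 [-0.11  0.41 -0.23  1.86  0.12  0.89 -1.97]
cell_end [(array([558.6, 102. ,  32.6]), 0.95, array([276.28, 184.99]))]
window [(array([606.4,  99.2,  20.5]), 0.76, array([279.4 , 131.03]))]
snap_ring [(array([597.5,  93.4,  27. ]), 0.91, array([285.84, 141.31]))]
ring_tail [(array([612.5, 127.9,  24.7]), 0.61, array([247.41, 123.96]))]
[np.float64(276.3215514375538), np.float64(130.36375693409943)]
176 55
```

View pics/w2c.png

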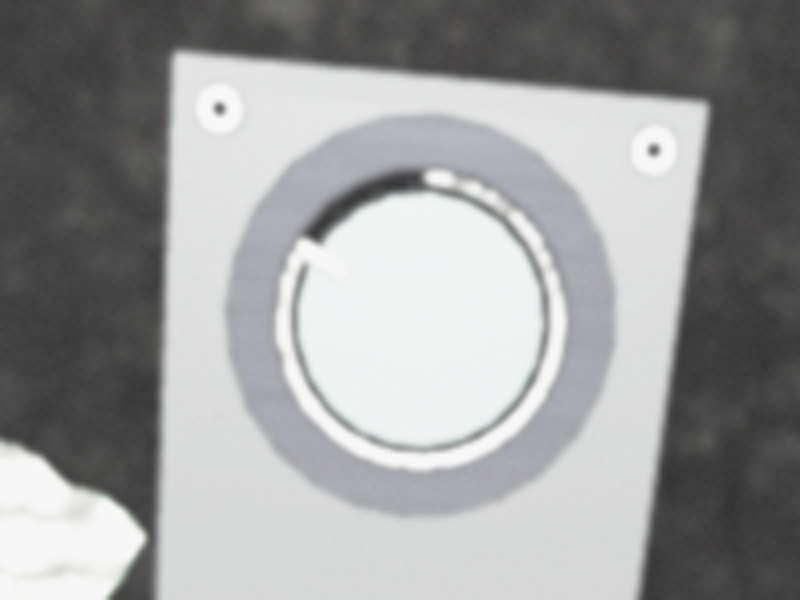

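The crop shows the ring centred at about (421,320), with the tail running from its rim at (302,243) to its inner tip at (345,272). The gap lies on the tail's clockwise side, as described. Next I'll work out the geometry.

```bash
python3 - <<'E'
from h import *
np.set_printoptions(precision=2,suppress=True)
d=np.load("w2.npy",allow_pickle=True).item(); p,st=d["p"],d["st"]
U=lambda u,v,z: onz(p,176+u/4-0.4,55+v/4-0.4,z,st)[:2]
for zb in (30,32,34):
    c=(U(300,320,zb-8.5)+U(543,320,zb-8.5)+U(421,447,zb-8.5)+U(421,195,zb-8.5))/4
    w=np.linalg.norm(U(300,320,zb-8.5)-U(543,320,zb-8.5)),np.linalg.norm(U(421,447,zb-8.5)-U(421,195,zb-8.5))
    t=U(345,272,zb-6.5); e=U(302,243,zb-6.5); a=e-t
    k=[U(175,50,zb),U(708,102,zb)]
    print(zb,"c",c,"dia",w,"tip",t,"r",np.linalg.norm(t-c),"ang tip",np.degrees(np.arctan2(*(t-c)[::-1])),"ang line",np.degrees(np.arctan2(*a[::-1])),"rimr",np.linalg.norm(e-c))
    print("  block corners",k,"w",np.linalg.norm(k[0]-k[1]),"yaw",np.degrees(np.arctan2(k[0][1]-k[1][1],k[0][0]-k[1][0]))-90, "mid",(k[0]+k[1])/2)
d=np.load("w1.npy",allow_pickle=True).item(); p,st=d["p"],d["st"]
for z in (66,69,72):
    c=np.array([onz(p,u,v,z,st)[:2] for u,v in [(237,135),(315,162),(297,222),(215,193)]])
    e=np.roll(c,-1,0)-c; print(z,"rack c",c.mean(0),"sides",np.linalg.norm(e,axis=1),"ang",np.degrees(np.arctan2(e[:,1],e[:,0])), "handle top", onz(p,262,190,z+52,st))
    print("collar",onz(p,263,181,z+4,st))
E
```

```text
30 c [602.76  97.81] dia (np.float64(55.59052366184595), np.float64(55.87908886207452)) tip [613.71 115.01] r 20.39029164117069 ang tip 57.50981443206821 ang line 56.968863599194904 rimr 31.74323891676038
  block corners [array([658.03, 149.64]), array([648.17,  37.39])] w 112.68914896848082 yaw -5.020557274315323 mid [653.1   93.51]
32 c [602.8   97.83] dia (np.float64(55.19114325632185), np.float64(55.47763531028202)) tip [613.67 114.9 ] r 20.243013027507825 ang tip 57.509328254277904 ang line 56.968863599195274 rimr 31.51380739762525
  block corners [array([657.66, 149.28]), array([647.87,  37.85])] w 111.85405522801454 yaw -5.020557274315323 mid [652.77  93.57]
34 c [602.84  97.85] dia (np.float64(54.79176285079775), np.float64(55.07618175848951)) tip [613.63 114.8 ] r 20.095734415323935 ang tip 57.508834950239645 ang line 56.96886359919516 rimr 31.2843758794301
  block corners [array([657.29, 148.91]), array([647.58,  38.32])] w 111.01896148754828 yaw -5.020557274315323 mid [652.44  93.62]
66 rack c [ 472.35 -212.61] sides [ 94.21  75.5  104.81  72.84] ang [-108.7   165.01   69.81  -23.18] handle top [ 469.74 -210.33  118.  ]
collar [ 470.64 -208.97   70.  ]
69 rack c [ 472.85 -212.73] sides [ 93.38  74.84 103.89  72.21] ang [-108.7   165.01   69.81  -23.18] handle top [ 470.35 -210.5   121.  ]
collar [ 471.16 -209.12   73.  ]
72 rack c [ 473.34 -212.85] sides [ 92.56  74.18 102.98  71.57] ang [-108.7   165.01   69.81  -23.18] handle top [ 470.96 -210.67  124.  ]
collar [ 471.67 -209.28   76.  ]
```

Emit:
{"op": "step_arm", "data": {
  "targets": [1,-0.3,0.73,-0.03,0,0,0,1,-0.3,0.73,-0.03,0,0,0,1,-0.3,0.73,-0.03,0,0,0,1,-0.3,0.73,-0.03,0,0,0,1,-0.3,0.73,-0.03,0,0,0,1,-0.3,0.73,-0.03,0,0,0,1,-0.3,0.73,-0.03,0,0,0,1,-0.3,0.73,-0.03,0,0,0]
}}

```text
clock: 4.75
tcp_pos: [416.0, -192.2, 153.2]
tool_rot: [0.0, 1.0, 0.001, 0.0]
ft_force: [1.2, -0.0, 0.4]
width: 0.997
grip_force: 0.0
```

Emit:
{"op": "step_arm", "data": {
  "targets": [1,0,0,0,0,0,0.85,1,0,0,0,0,0,0.85,1,0,0,0,0,0,0.85,1,0,0,0,0,0,0.85,1,0,0,0,0,0,0,1,0,0,0,0,0,0]
}}

```text
clock: 5.35
tcp_pos: [416.8, -190.5, 152.9]
tool_rot: [0.0, 0.986, -0.167, 0.0]
ft_force: [1.2, 0.6, -0.7]
width: 1.001
grip_force: 0.0
```

```bash
python3 - <<'E'
from h import *
np.set_printoptions(precision=2,suppress=True)
st=arm.get_state(); p=viewer.snapshot("wrist"); cv2.imwrite("pics/w3.png",p["color"]); np.save("w3.npy",{"p":p,"st":st},allow_pickle=True)
print(st["tcp_pos"],st["clock"],st["joint_pos"],st["ft_force"])
u,v=map(int,proj(p,[471,-210,80],st)); v0,u0=max(v-100,0),max(u-100,0); print(u0,v0)
w=cv2.resize(p["color"][v0:v0+150,u0:u0+200],None,fx=4,fy=4,interpolation=cv2.INTER_CUBIC)
cv2.imwrite("pics/w3c.png",w)
E
```

```text
[ 416.85 -190.5   152.91] 5.35 [ 0.38  0.26 -0.08  2.05  0.03  0.83 -1.62] [ 1.18  0.62 -0.71]
178 48
```

View pics/w3c.png

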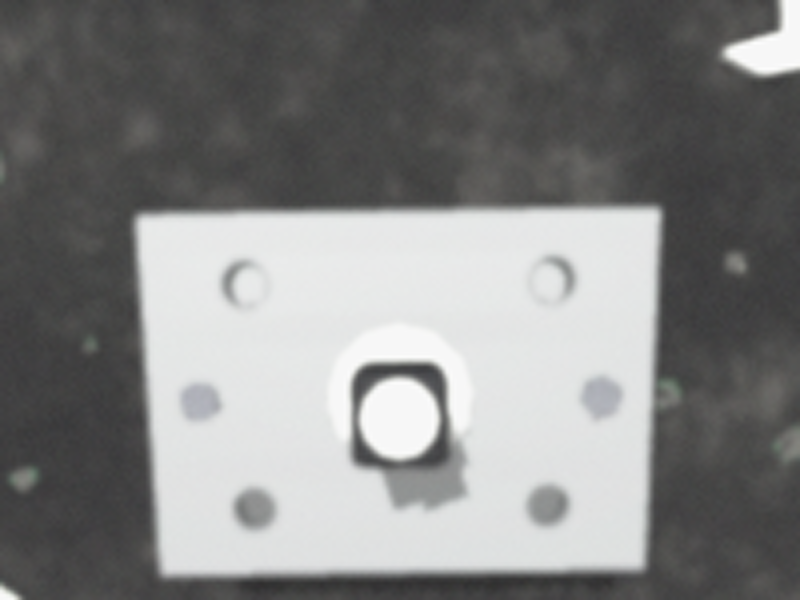

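The rack now sits square in the view: plate corners (137,215), (660,209), (647,570), (160,577), collar centre about (400,396), handle top (400,418).

```bash
python3 - <<'E'
from h import *
np.set_printoptions(precision=2,suppress=True)
d=np.load("w3.npy",allow_pickle=True).item(); p,st=d["p"],d["st"]
U=lambda u,v,z: onz(p,178+u/4-.4,48+v/4-.4,z,st)[:2]
for z in (66,69,72):
    c=np.array([U(*x,z) for x in [(137,215),(660,209),(647,570),(160,577)]])
    e=np.roll(c,-1,0)-c; print(z,"c",c.mean(0),np.linalg.norm(e,axis=1),np.degrees(np.arctan2(e[:,1],e[:,0])))
    print(" collar",U(400,396,z+4),"dia",np.linalg.norm(U(329,396,z+4)-U(472,396,z+4)),"top",U(400,416,z+52), "front edge", U(400,364,z+52),U(400,467,z+52))
plan([471.5,-210,73],np.radians(-19))
E
```

```text
66 c [ 471.15 -209.67] [102.63  72.09 103.59  72.47] [-108.62  161.92   71.6   -18.84]
 collar [ 472.19 -209.84] dia 28.73668423640593 top [ 471.73 -209.77] front edge [ 479.44 -212.47] [ 463.98 -207.06]
69 c [ 471.32 -209.73] [101.38  71.21 102.33  71.59] [-108.62  161.92   71.6   -18.84]
 collar [ 472.34 -209.9 ] dia 28.38038142032494 top [ 471.93 -209.85] front edge [ 479.53 -212.5 ] [ 464.31 -207.18]
72 c [ 471.49 -209.8 ] [100.13  70.33 101.07  70.7 ] [-108.62  161.92   71.6   -18.84]
 collar [ 472.5  -209.96] dia 28.02407860424397 top [ 472.14 -209.92] front edge [ 479.61 -212.54] [ 464.63 -207.3 ]
yaw now -0.3351315883437037 tilt [ 0. -0. -1.]
shift units [1.16 0.01 1.6 ] turn units [ 0.   -0.   -0.04]
```

Emit:
{"op": "step_arm", "data": {
  "targets": [1,0.39,0,0,0,0,-0.12,1,0.39,0,0,0,0,0,1,0.39,0,0,0,0,0,1,0,0,0.36,0,0,0,1,0,0,0.36,0,0,0,1,0,0,0.37,0,0,0,1,0,0,0.37,0,0,0,1,0,0,0,0,0,0]
}}

```text
clock: 6.2
tcp_pos: [470.7, -208.7, 77.8]
tool_rot: [-0.0, 0.987, -0.161, -0.002]
ft_force: [0.1, -0.6, 0.6]
width: 0.997
grip_force: 0.0
```

Emit:
{"op": "step_arm", "data": {
  "targets": [0,0,0,0,0,0,0,0,0,0,0,0,0,0,0,0,0,0,0,0,0,0,0,0,0,0,0,0,0,0,0,0,0,0,0,0,0,0,0,0,0,0,0,0,0,0,0,0,0,0,0,0,0,0,0,0]
}}

```text
clock: 7.0
tcp_pos: [472.3, -209.3, 79.7]
tool_rot: [0.0, 0.987, -0.162, 0.0]
ft_force: [-0.0, -0.0, 0.4]
width: 0.351
grip_force: 0.0
```

Emit:
{"op": "step_arm", "data": {
  "targets": [0,0,0,0,0,0,0,0,0,0,0,0,0,0,0,0,0,0,0,0,0]
}}

```text
clock: 7.3
tcp_pos: [472.3, -209.2, 79.7]
tool_rot: [0.0, 0.987, -0.162, -0.0]
ft_force: [0.7, -0.1, -0.4]
width: 0.172
grip_force: 30.0
```

```bash
python3 - <<'E'
from h import *
np.set_printoptions(precision=2,suppress=True)
for i in range(3):
    st=arm.get_state(); print(st["tcp_pos"],st["clock"],st["ft_force"],st["width"],st["grip_force"],st["joint_pos"])
    viewer.snapshot("side")
plan([472,-209.9,80],np.radians(-18.5))
E
```

```text
[ 472.26 -209.23   79.69] 7.3 [ 0.68 -0.11 -0.39] 0.17203192569634035 29.999968707561493 [ 0.37  0.44 -0.07  1.99  0.05  0.71 -1.63]
[ 472.24 -209.24   79.68] 7.35 [-0.07  0.4  -0.54] 0.16840086539232085 29.999953508377075 [ 0.37  0.44 -0.07  1.99  0.05  0.71 -1.63]
[ 472.27 -209.25   79.71] 7.4 [0.24 0.13 0.17] 0.17434140871776274 29.999954402446747 [ 0.37  0.44 -0.07  1.99  0.05  0.71 -1.63]
yaw now -0.3253198513981282 tilt [-0. -0. -1.]
shift units [-0.    0.01 -0.01] turn units [ 0.    0.   -0.02]
```

Emit:
{"op": "step_arm", "data": {
  "targets": [0,0,0,-0.1,0,0,0,0,0,0,-0.25,0,0,0,0,0,0,-0.25,0,0,0,0,0,0,-0.25,0,0,0,0,0,0,-0.25,0,0,0,0,0,0,-0.25,0,0,0,0,0,0,-0.25,0,0,0,0,0,0,-0.1,0,0,0]
}}

```text
clock: 8.25
tcp_pos: [472.9, -209.5, 166.4]
tool_rot: [0.0, 0.987, -0.162, 0.001]
ft_force: [1.7, 0.1, -0.2]
width: 0.168
grip_force: 30.0
```

Emit:
{"op": "step_arm", "data": {
  "targets": [0,0,0,0,0,0,0,0,0,0,0,0,0,0]
}}

```text
clock: 8.45
tcp_pos: [472.0, -209.2, 164.5]
tool_rot: [-0.0, 0.987, -0.162, -0.0]
ft_force: [-0.7, -0.6, -0.6]
width: 0.171
grip_force: 30.0
```

```bash
python3 - <<'E'
from h import *
np.set_printoptions(precision=2,suppress=True)
st=arm.get_state(); p=viewer.snapshot("wrist"); s=viewer.snapshot("side"); np.save("w4.npy",{"p":p,"s":s,"st":st},allow_pickle=True)
print(st["tcp_pos"],st["clock"],st["ft_force"])
t=np.array(st["tcp_pos"])-[0,0,68]; print(proj(p,t,st),proj(s,t))
out=[]
for im,X in((p,proj(p,t,st)),(s,proj(s,t))):
    u,v=map(int,X); v0,u0=min(max(v-50,0),320),max(u-50,0); print(u0,v0)
    out.append(cv2.resize(im["color"][v0:v0+100,u0:u0+100],(400,400),interpolation=cv2.INTER_CUBIC))
cv2.imwrite("pics/w4.png",np.hstack(out))
E
```

```text
[ 472.04 -209.17  164.46] 8.45 [-0.68 -0.6  -0.65]
[np.float64(277.5915579747426), np.float64(221.69113845939523)] [np.float64(244.8058899179253), np.float64(296.52790278260494)]
227 171
194 246
```

View pics/w4.png

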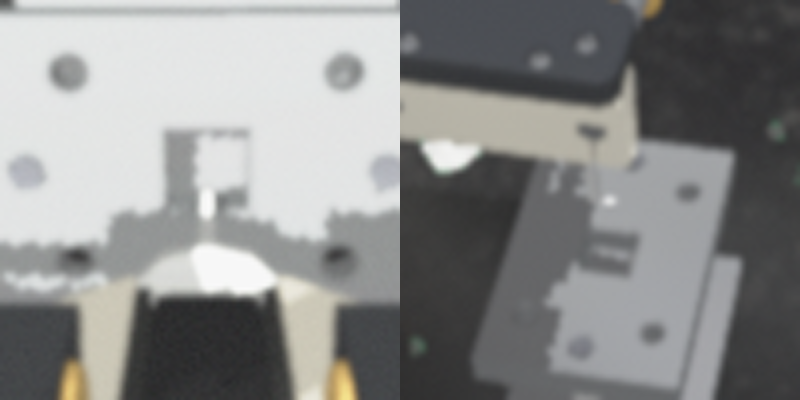

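The toe points along tool +x (left half about (206,190)), with the square hole behind it. So at the window the tool yaw should be about -33°, and I'll travel there now.

Emit:
{"op": "step_arm", "data": {
  "targets": [0,0.05,-0.5,0.03,0,0,0,0,0.05,-0.75,0.05,0,0,0,0,0.05,-0.75,0.05,0,0,0,0,0.05,-0.75,0.05,0,0,0,0,0.05,-0.75,0.05,0,0,0,0,0.05,-0.75,0.05,0,0,0,0,0.05,-0.75,0.05,0,0,0,0,0.04,-0.75,0.05,0,0,0]
}}

```text
clock: 9.35
tcp_pos: [582.7, 58.3, 144.9]
tool_rot: [0.0, 0.987, -0.162, -0.001]
ft_force: [0.4, -0.0, -0.9]
width: 0.176
grip_force: 30.0
```

Emit:
{"op": "step_arm", "data": {
  "targets": [0,0.05,-0.75,0.05,0,0,0,0,0.03,-0.62,0.05,0,0,0,0,0,0,0,0,0,0.8,0,0,0,0,0,0,0.8,0,0,0,0,0,0,0.87,0,0,0,0,0,0,0,0,0,0,0,0,0,0,0,0,0,0,0,0,0]
}}

```text
clock: 10.15
tcp_pos: [608.2, 120.5, 140.4]
tool_rot: [0.0, 0.96, -0.281, -0.0]
ft_force: [0.1, 0.4, -1.0]
width: 0.17
grip_force: 30.0
```

```bash
python3 - <<'E'
from h import *
plan([607.9,120.7,118],np.radians(-32.8)); st=arm.get_state(); print(st["tcp_pos"],st["clock"],st["joint_pos"],st["width"])
E
```

```text
yaw now -0.5703743667007305 tilt [-4.56938974e-04 -1.33243912e-04 -9.99999887e-01]
shift units [-0.01 -0.    0.45] turn units [0.   0.   0.02]
[608.17140782 120.48283121 140.44369072] 10.15 [-0.22442829  0.50895118 -0.08340775  1.68105098  0.04977199  0.954132
 -2.46729449] 0.17033278189524015
```

Emit:
{"op": "step_arm", "data": {
  "targets": [0,0,0,0.2,0,0,0,0,0,0,0.3,0,0,0,0,0,0,0,0,0,0,0,0,0,0,0,0,0]
}}

```text
clock: 10.55
tcp_pos: [608.0, 120.4, 115.3]
tool_rot: [0.0, 0.959, -0.282, -0.0]
ft_force: [-0.2, 0.3, -0.8]
width: 0.173
grip_force: 30.0
```

```bash
python3 - <<'E'
from h import *
st=arm.get_state(); p=viewer.snapshot("wrist"); s=viewer.snapshot("side"); c=viewer.snapshot("scene"); np.save("w5.npy",{"p":p,"s":s,"c":c,"st":st},allow_pickle=True)
print(st["tcp_pos"],st["clock"])
X=np.array([613,115,26]); out=[]
for im,st_ in((p,st),(s,None)):
    u,v=map(int,proj(im,X,st_)); v0,u0=max(v-40,0),max(u-50,0); print(u0,v0)
    out.append(cv2.resize(im["color"][v0:v0+100,u0:u0+100],(400,400),interpolation=cv2.INTER_CUBIC))
cv2.imwrite("pics/w5.png",np.hstack(out))
E
```

```text
[607.99244534 120.41242642 115.25145076] 10.55
229 166
253 139
```

View pics/w5.png

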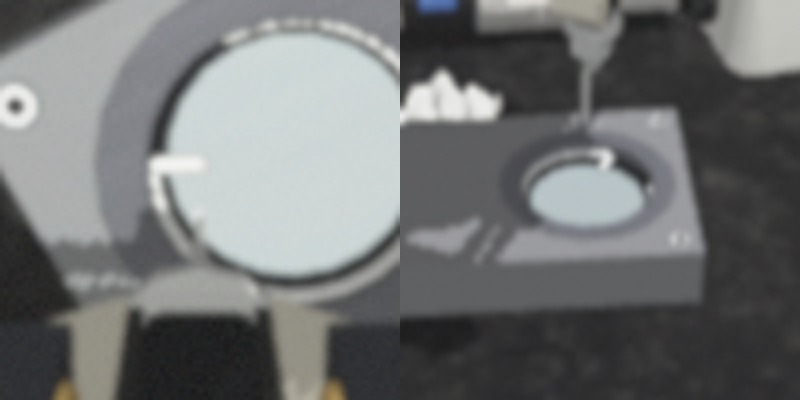

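The tail lies level in the wrist crop, from (150,160) at the rim to its tip at (203,163). The toe's tip shows at about (199,207), on the correct +y side.

```bash
python3 - <<'E'
from h import *
np.set_printoptions(precision=2,suppress=True)
d=np.load("w5.npy",allow_pickle=True).item(); p,st=d["p"],d["st"]
r=q(st["tool_rot"]); t0=np.array(st["tcp_pos"]); T=lambda u,v,z: r.inv().apply(onz(p,229+u/4-.4,166+v/4-.4,z,st)-t0)[:2]
print("toe (tool xy) for reach z", [(dz,T(199,208,t0[2]+dz)) for dz in (-70,-67,-64)])
for zb in (31,33): print("tail tip",T(203,163,zb-4.5),"tail rim",T(150,161,zb-4.5), "edges", T(180,155,zb-4.5),T(180,171,zb-4.5))
E
```

```text
toe (tool xy) for reach z [(-70, array([3.03, 0.58])), (-67, array([3.94, 0.58])), (-64, array([4.85, 0.58]))]
tail tip [7.56 1.47] tail rim [  8.02 -10.05] edges [ 9.36 -3.52] [ 5.77 -3.54]
tail tip [8.09 1.46] tail rim [ 8.54 -9.96] edges [ 9.87 -3.49] [ 6.31 -3.51]
```

Emit:
{"op": "step_arm", "data": {
  "targets": [0,0,-0.044,0,0,0,0,0,0,0,0.15,0,0,0,0,0,0,0.15,0,0,0,0,0,0,0.1,0,0,0,0,0,0,0.04,0,0,0,0,0,0,0,0,0,0,0,0,0,0,0,0,0]
}}

```text
clock: 11.4
tcp_pos: [609.6, 122.4, 93.8]
tool_rot: [-0.0, 0.959, -0.282, 0.0]
ft_force: [-0.9, 0.4, -1.2]
width: 0.175
grip_force: 30.0
```

```bash
cat >> h.py <<'E'
def look(n=6):
    F=[];P=[];M=[]
    for i in range(n):
        s=arm.get_state(); F.append(s["ft_force"]);P.append(s["tcp_pos"]);M.append(s["wrist_torque"]); viewer.snapshot("side")
    np.set_printoptions(precision=2,suppress=True); print(s["clock"],"tcp",np.mean(P,0),"F",np.mean(F,0),"sd",np.std(F,0),"M",np.mean(M,0))
E
python3 - <<'E'
from h import *
look()
E
```

```text
11.65 tcp [609.66 122.46  93.93] F [ 0.15 -0.26 -0.68] sd [0.63 0.38 0.47] M [ 0.08  0.03 -0.01]
```

Emit:
{"op": "step_arm", "data": {
  "targets": [0,0,0,0.025,0,0,0,0,0,0,0.02,0,0,0,0,0,0,0,0,0,0]
}}

```text
clock: 12.0
tcp_pos: [609.3, 122.4, 91.3]
tool_rot: [0.0, 0.959, -0.282, -0.0]
ft_force: [0.6, 0.4, -1.6]
width: 0.169
grip_force: 30.0
```

Emit:
{"op": "step_arm", "data": {
  "targets": [0,0,0,0.01,0,0,0,0,0,0,0,0,0,0]
}}

```text
clock: 12.2
tcp_pos: [609.5, 122.4, 90.9]
tool_rot: [0.0, 0.959, -0.282, -0.0]
ft_force: [0.3, -0.5, -0.4]
width: 0.172
grip_force: 30.0
```

```bash
python3 - <<'E'
from h import *
look(4)
s=viewer.snapshot("side"); st=arm.get_state(); X=np.array([613,115,26]); u,v=map(int,proj(s,X)); out=[cv2.resize(s["color"][v-35:v+25,u-30:u+30],(400,400),interpolation=cv2.INTER_CUBIC)]
p=viewer.snapshot("wrist"); u,v=map(int,proj(p,X,st)); print(u,v); out.append(cv2.resize(p["color"][v-30:v+30,u-30:u+30],(400,400),interpolation=cv2.INTER_CUBIC))
cv2.imwrite("pics/w6.png",np.hstack(out)); np.save("w6.npy",{"p":p,"st":st},allow_pickle=True)
E
```

```text
12.35 tcp [609.48 122.42  90.93] F [ 0.43 -0.29 -0.8 ] sd [0.05 0.31 0.27] M [0.09 0.03 0.  ]
283 214
```

View pics/w6.png

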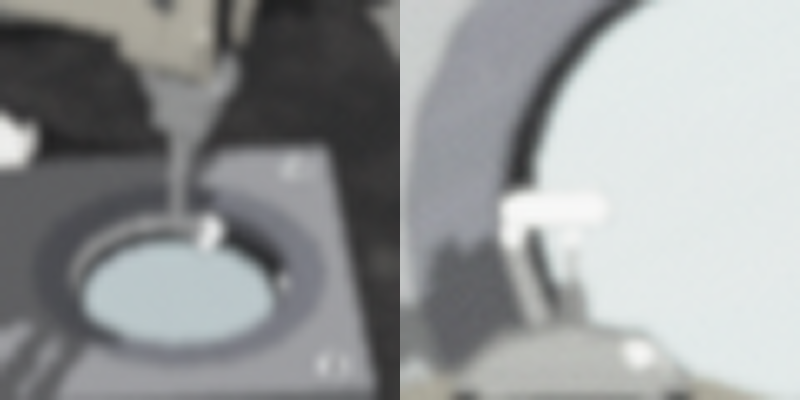

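The toe hangs about 1 mm short of the tail's near edge (right half: toe (572,240), tail edge row 225) and well under its length. Now I'll feel for the glass in small steps.

Emit:
{"op": "step_arm", "data": {
  "targets": [0,-0.01,0,0.008,0,0,0,0,0,0,0,0,0,0]
}}

```text
clock: 12.7
tcp_pos: [609.0, 122.8, 90.5]
tool_rot: [0.0, 0.959, -0.282, -0.0]
ft_force: [-0.2, 0.2, -1.5]
width: 0.171
grip_force: 30.0
```

Emit:
{"op": "step_arm", "data": {
  "targets": [0,0,0,0.008,0,0,0,0,0,0,0,0,0,0]
}}

```text
clock: 12.9
tcp_pos: [609.1, 122.7, 90.1]
tool_rot: [0.0, 0.959, -0.282, -0.0]
ft_force: [0.3, -0.1, -0.7]
width: 0.177
grip_force: 30.0
```

Emit:
{"op": "step_arm", "data": {
  "targets": [0,0,0,0.008,0,0,0,0,0,0,0,0,0,0]
}}

```text
clock: 13.1
tcp_pos: [609.0, 122.7, 89.7]
tool_rot: [0.0, 0.959, -0.282, -0.0]
ft_force: [0.8, 0.5, -0.2]
width: 0.175
grip_force: 30.0
```

Emit:
{"op": "step_arm", "data": {
  "targets": [0,0,0,0.008,0,0,0,0,0,0,0,0,0,0]
}}

```text
clock: 13.3
tcp_pos: [609.1, 122.7, 89.3]
tool_rot: [0.0, 0.959, -0.282, -0.0]
ft_force: [0.4, 0.7, -0.9]
width: 0.174
grip_force: 30.0
```

Emit:
{"op": "step_arm", "data": {
  "targets": [0,0,0,0.008,0,0,0,0,0,0,0,0,0,0]
}}

```text
clock: 13.5
tcp_pos: [609.1, 122.7, 88.9]
tool_rot: [0.0, 0.959, -0.282, -0.0]
ft_force: [-0.2, 0.0, -0.7]
width: 0.17
grip_force: 30.0
```

Emit:
{"op": "step_arm", "data": {
  "targets": [0,0,0,0.008,0,0,0,0,0,0,0,0,0,0]
}}

```text
clock: 13.7
tcp_pos: [609.0, 122.7, 88.5]
tool_rot: [0.0, 0.959, -0.282, -0.0]
ft_force: [-0.0, 0.1, -1.0]
width: 0.172
grip_force: 30.0
```

Emit:
{"op": "step_arm", "data": {
  "targets": [0,0,0,0.008,0,0,0,0,0,0,0,0,0,0]
}}

```text
clock: 13.9
tcp_pos: [609.1, 122.7, 88.1]
tool_rot: [0.0, 0.959, -0.282, -0.0]
ft_force: [-0.3, -0.5, -1.0]
width: 0.175
grip_force: 30.0
```

Emit:
{"op": "step_arm", "data": {
  "targets": [0,0,0,0.008,0,0,0,0,0,0,0,0,0,0]
}}

```text
clock: 14.1
tcp_pos: [609.1, 122.7, 87.7]
tool_rot: [0.0, 0.959, -0.282, -0.0]
ft_force: [1.7, 0.9, -1.2]
width: 0.173
grip_force: 30.0
```

Emit:
{"op": "step_arm", "data": {
  "targets": [0,0,0,0.008,0,0,0,0,0,0,0,0,0,0]
}}

```text
clock: 14.3
tcp_pos: [609.0, 122.7, 87.3]
tool_rot: [0.0, 0.959, -0.282, -0.0]
ft_force: [-0.1, 0.4, 0.1]
width: 0.17
grip_force: 30.0
```

```bash
python3 -c "
from h import *
look(5)"
```

```text
14.5 tcp [609.08 122.68  87.35] F [ 0.05  0.1  -0.79] sd [0.68 0.23 0.71] M [ 0.09  0.03 -0.02]
```

No contact yet.

Emit:
{"op": "step_arm", "data": {
  "targets": [0,0,0,0.008,0,0,0,0,0,0,0,0,0,0]
}}

```text
clock: 14.75
tcp_pos: [609.1, 122.7, 86.9]
tool_rot: [0.0, 0.959, -0.282, 0.0]
ft_force: [0.3, -0.4, 0.2]
width: 0.176
grip_force: 30.0
```

```bash
python3 -c "
from h import *
look(5)"
```

```text
14.95 tcp [609.07 122.68  86.94] F [ 0.43 -0.18 -0.38] sd [0.31 0.52 0.47] M [ 0.09  0.03 -0.  ]
```

Emit:
{"op": "step_arm", "data": {
  "targets": [0,0,0,0.006,0,0,0,0,0,0,0,0,0,0]
}}

```text
clock: 15.2
tcp_pos: [609.0, 122.7, 86.6]
tool_rot: [0.0, 0.959, -0.282, -0.0]
ft_force: [-0.4, -0.2, -0.4]
width: 0.173
grip_force: 30.0
```

```bash
python3 -c "
from h import *
look(4)"
```

```text
15.35 tcp [609.07 122.67  86.66] F [ 0.02 -0.11 -0.57] sd [0.27 0.21 0.4 ] M [0.06 0.02 0.  ]
```

Emit:
{"op": "step_arm", "data": {
  "targets": [0,0,0,0.008,0,0,0,0,0,0,0,0,0,0]
}}

```text
clock: 15.6
tcp_pos: [609.1, 122.7, 86.2]
tool_rot: [0.0, 0.959, -0.282, -0.0]
ft_force: [-0.7, -0.2, -0.6]
width: 0.172
grip_force: 30.0
```

```bash
python3 -c "
from h import *
look(4)"
```

```text
15.75 tcp [609.06 122.67  86.25] F [-0.03 -0.32 -0.53] sd [0.57 0.08 0.16] M [ 0.1   0.03 -0.02]
```

Emit:
{"op": "step_arm", "data": {
  "targets": [0,0,0,0.008,0,0,0,0,0,0,0,0,0,0]
}}

```text
clock: 16.0
tcp_pos: [609.1, 122.7, 85.9]
tool_rot: [-0.0, 0.959, -0.282, 0.0]
ft_force: [0.4, -0.2, -1.4]
width: 0.172
grip_force: 30.0
```

Emit:
{"op": "step_arm", "data": {
  "targets": [0,0,0,0.008,0,0,0,0,0,0,0,0,0,0]
}}

```text
clock: 16.2
tcp_pos: [609.1, 122.7, 85.6]
tool_rot: [-0.0, 0.959, -0.282, 0.0]
ft_force: [0.0, -0.1, 1.0]
width: 0.173
grip_force: 30.0
```

```bash
python3 -c "
from h import *
look(6)"
```

```text
16.45 tcp [609.16 122.73  85.57] F [ 0.03 -0.28  0.69] sd [0.6  0.28 0.4 ] M [ 0.09  0.08 -0.02]
```

Contact with the glass is at TCP z ≈ 85.6, with about 1.4 N. I'll rise 0.3 mm and slide the toe under the tail.

Emit:
{"op": "step_arm", "data": {
  "targets": [0,0,0,-0.006,0,0,0,0,0,0,0,0,0,0,0,0.03,0,0,0,0,0,0,0.03,0,0,0,0,0,0,0.03,0,0,0,0,0,0,0.03,0,0,0,0,0,0,0.01,0,0,0,0,0,0,0,0,0,0,0,0]
}}

```text
clock: 17.3
tcp_pos: [614.7, 119.0, 85.7]
tool_rot: [0.0, 0.959, -0.282, 0.0]
ft_force: [-0.4, -0.7, 0.2]
width: 0.168
grip_force: 30.0
```

```bash
python3 -c "
from h import *
look(4)
X=np.array([613,115,26]); st=arm.get_state(); out=[]
for n in ('side','wrist'):
    p=viewer.snapshot(n); u,v=map(int,proj(p,X,st)); out.append(cv2.resize(p['color'][v-32:v+28,u-30:u+30],(400,400),interpolation=cv2.INTER_CUBIC))
cv2.imwrite('pics/w7.png',np.hstack(out))"
```

```text
17.45 tcp [614.65 119.03  85.76] F [-0.46 -0.53 -0.08] sd [0.11 0.27 0.47] M [ 0.   -0.01  0.  ]
```

View pics/w7.png

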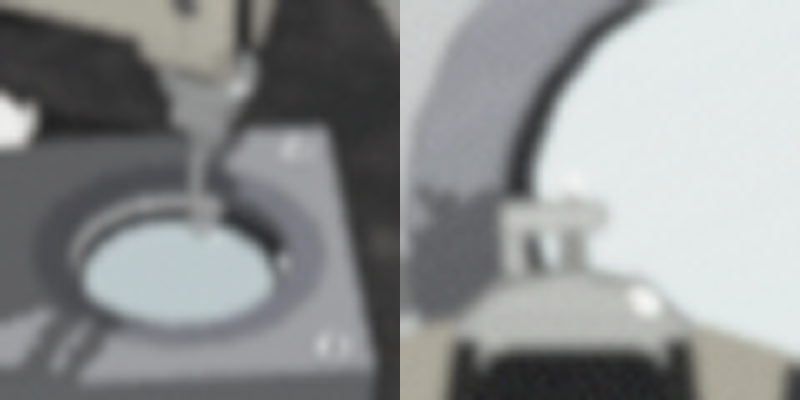

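The toe's tip shows past the far side of the tail (right half about (575,188)), so it is under. Lifting gently.

Emit:
{"op": "step_arm", "data": {
  "targets": [0,0,0,-0.02,0,0,0,0,0,0,-0.02,0,0,0,0,0,0,-0.02,0,0,0,0,0,0,-0.02,0,0,0,0,0,0,0,0,0,0]
}}

```text
clock: 18.1
tcp_pos: [614.2, 118.6, 89.4]
tool_rot: [0.0, 0.959, -0.282, -0.0]
ft_force: [-0.3, -1.2, -4.6]
width: 0.173
grip_force: 30.0
```

```bash
python3 -c "
from h import *
look(4)"
```

```text
18.25 tcp [614.19 118.68  89.44] F [-0.25 -1.35 -4.74] sd [0.13 0.31 0.29] M [-0.4   0.1  -0.02]
```

The hook is carrying about 4 N. I'll continue slowly.

Emit:
{"op": "step_arm", "data": {
  "targets": [0,0,0,-0.02,0,0,0,0,0,0,-0.02,0,0,0,0,0,0,-0.01,0,0,0,0,0,0,0,0,0,0,0,0,0,0,0,0,0]
}}

```text
clock: 18.8
tcp_pos: [614.8, 119.8, 92.5]
tool_rot: [-0.0, 0.959, -0.282, 0.0]
ft_force: [0.6, 1.1, -4.1]
width: 0.173
grip_force: 30.0
```

```bash
python3 -c "
from h import *
look(3)"
```

```text
18.9 tcp [614.76 119.76  92.5 ] F [ 0.5   1.02 -3.65] sd [0.4  0.13 0.29] M [ 0.25 -0.1  -0.03]
```

Emit:
{"op": "step_arm", "data": {
  "targets": [0,0,0,-0.02,0,0,0,0,0,0,-0.02,0,0,0,0,0,0,0,0,0,0,0,0,0,0,0,0,0]
}}

```text
clock: 19.35
tcp_pos: [614.9, 119.4, 94.5]
tool_rot: [-0.0, 0.959, -0.282, 0.0]
ft_force: [1.7, 3.4, -4.5]
width: 0.176
grip_force: 30.0
```

```bash
python3 -c "
from h import *
look(3)"
```

```text
19.45 tcp [614.67 119.1   94.37] F [ 0.47  1.22 -4.29] sd [0.89 1.65 0.14] M [ 0.07 -0.19  0.03]
```

Emit:
{"op": "step_arm", "data": {
  "targets": [0,0,0,-0.02,0,0,0,0,0,0,-0.02,0,0,0,0,0,0,0,0,0,0,0,0,0,0,0,0,0]
}}

```text
clock: 19.9
tcp_pos: [614.3, 118.9, 96.1]
tool_rot: [0.0, 0.959, -0.282, -0.0]
ft_force: [0.4, -1.5, -5.6]
width: 0.17
grip_force: 30.0
```

```bash
python3 -c "
from h import *
look(3)
st=arm.get_state()
for n in ('side','wrist'):
    p=viewer.snapshot(n); cv2.imwrite('pics/%s8.png'%n,p['color'])
    for t in ('snap_ring','ring_tail'): print(n,t,[(np.array(r['at']),round(r['p'],2)) for r in nets.recognise(p,t)[:1]])"
```

```text
20.0 tcp [614.31 118.97  96.12] F [ 0.16 -1.46 -5.01] sd [0.22 0.24 0.54] M [-0.18  0.01 -0.  ]
side snap_ring []
side ring_tail []
wrist snap_ring [(array([610.4,  81.2,  27.6]), 0.65)]
wrist ring_tail []
```

Emit:
{"op": "step_arm", "data": {
  "targets": [0,0,0,-0.02,0,0,0,0,0,0,-0.02,0,0,0,0,0,0,0,0,0,0,0,0,0,0,0,0,0]
}}

```text
clock: 20.75
tcp_pos: [615.0, 119.7, 98.8]
tool_rot: [-0.0, 0.959, -0.282, 0.0]
ft_force: [0.0, 0.8, -0.6]
width: 0.174
grip_force: 30.0
```

```bash
python3 -c "
from h import *
look(3)
st=arm.get_state()
X=np.array([603,98,30]); st=arm.get_state(); out=[]
for n,h in (('side',50),('wrist',70)):
    p=viewer.snapshot(n); u,v=map(int,proj(p,X,st)); out.append(cv2.resize(p['color'][max(v-h,0):v+h,u-h:u+h],(400,400),interpolation=cv2.INTER_CUBIC))
cv2.imwrite('pics/w8.png',np.hstack(out))"
```

```text
20.85 tcp [614.9  119.6   98.73] F [-0.4   0.67 -0.87] sd [0.49 0.14 0.23] M [0.28 0.17 0.01]
```

View pics/w8.png

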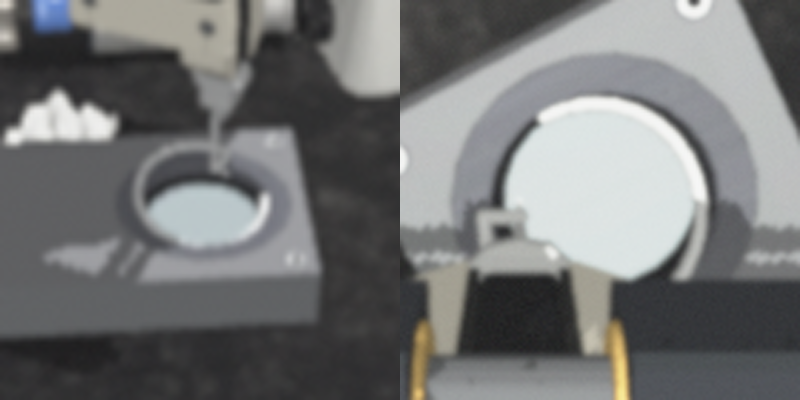

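The ring has sprung out. Its tail side lies on the face, and its far right side (right half about (700,190)) still hangs in the bore. I'll lower 1 mm and drag towards the block's -x with the shank inside the ring.

Emit:
{"op": "step_arm", "data": {
  "targets": [0,0,0,0.02,0,0,0,0,-0.033,0.023,0,0,0,0,0,-0.033,0.023,0,0,0,0,0,-0.033,0.023,0,0,0,0,0,-0.033,0.023,0,0,0,0,0,-0.033,0.023,0,0,0,0,0,-0.033,0.023,0,0,0,0,0,0,0,0,0,0,0]
}}

```text
clock: 21.8
tcp_pos: [602.2, 118.7, 97.3]
tool_rot: [0.0, 0.959, -0.282, -0.0]
ft_force: [0.2, 0.1, -0.4]
width: 0.175
grip_force: 30.0
```

```bash
python3 -c "
from h import *
look(3)
st=arm.get_state()
for n in ('side','wrist'):
    p=viewer.snapshot(n)
    for t in ('snap_ring','ring_tail'): print(n,t,[(np.array(r['at']),round(r['p'],2)) for r in nets.recognise(p,t)[:1]])"
```

```text
21.9 tcp [602.35 118.74  97.3 ] F [-0.28 -0.27 -0.86] sd [0.43 0.43 0.47] M [ 0.09  0.06 -0.03]
side snap_ring [(array([561.1, 274.5,  20.6]), 0.39)]
side ring_tail []
wrist snap_ring [(array([609.1,  88.2,  30.3]), 0.9)]
wrist ring_tail [(array([613.6, 134. ,  33.2]), 0.46)]
```

Emit:
{"op": "step_arm", "data": {
  "targets": [0,-0.033,0.023,-0.008,0,0,0,0,-0.033,0.023,0,0,0,0,0,-0.033,0.023,0,0,0,0,0,-0.033,0.023,0,0,0,0,0,-0.033,0.023,0,0,0,0,0,-0.033,0.023,0,0,0,0,0,-0.033,0.023,0,0,0,0,0,-0.033,0.023,0,0,0,0]
}}

```text
clock: 23.05
tcp_pos: [586.2, 118.1, 97.7]
tool_rot: [0.0, 0.959, -0.282, -0.0]
ft_force: [-0.4, 1.1, -0.7]
width: 0.173
grip_force: 30.0
```

Emit:
{"op": "step_arm", "data": {
  "targets": [0,-0.033,0.023,0,0,0,0,0,-0.033,0.023,0,0,0,0,0,-0.033,0.023,0,0,0,0,0,-0.033,0.023,0,0,0,0]
}}

```text
clock: 23.45
tcp_pos: [578.3, 117.9, 97.7]
tool_rot: [-0.0, 0.959, -0.282, 0.0]
ft_force: [-0.0, 0.6, -0.5]
width: 0.172
grip_force: 30.0
```

```bash
python3 -c "
from h import *
look(3)
st=arm.get_state()
for n in ('side','wrist'):
    p=viewer.snapshot(n); cv2.imwrite('pics/%s9.png'%n,p['color'])
    for t in ('snap_ring','ring_tail'): print(n,t,[(np.array(r['at']),round(r['p'],2)) for r in nets.recognise(p,t)[:1]])"
```

```text
23.55 tcp [578.09 117.86  97.68] F [-0.51  0.01 -0.8 ] sd [0.41 0.51 0.47] M [ 0.09 -0.01  0.  ]
side snap_ring [(array([591.8,  96. ,  32.6]), 0.59)]
side ring_tail []
wrist snap_ring [(array([596.7,  97.8,  33.2]), 0.7)]
wrist ring_tail [(array([604.7, 142.1,  32.6]), 0.54)]
```

The ring follows with almost no force, so I'll drag on.

Emit:
{"op": "step_arm", "data": {
  "targets": [0,-0.05,0.035,0,0,0,0,0,-0.05,0.035,0,0,0,0,0,-0.05,0.035,0,0,0,0,0,-0.05,0.035,0,0,0,0,0,-0.05,0.035,0,0,0,0,0,-0.05,0.035,0,0,0,0,0,-0.05,0.035,0,0,0,0,0,-0.05,0.035,0,0,0,0]
}}

```text
clock: 24.7
tcp_pos: [553.7, 116.9, 97.7]
tool_rot: [0.0, 0.959, -0.282, 0.0]
ft_force: [0.0, 0.1, -0.6]
width: 0.176
grip_force: 30.0
```

Emit:
{"op": "step_arm", "data": {
  "targets": [0,-0.05,0.035,0,0,0,0,0,-0.05,0.035,0,0,0,0,0,-0.05,0.035,0,0,0,0,0,-0.05,0.035,0,0,0,0,0,0,0,0,0,0,0]
}}

```text
clock: 25.2
tcp_pos: [541.3, 116.4, 97.6]
tool_rot: [0.0, 0.959, -0.282, -0.0]
ft_force: [0.6, -0.2, -1.0]
width: 0.176
grip_force: 30.0
```

```bash
python3 -c "
from h import *
look(3)
st=arm.get_state()
for n in ('side','wrist'):
    p=viewer.snapshot(n); cv2.imwrite('pics/%s10.png'%n,p['color'])
    for t in ('snap_ring','ring_tail'): print(n,t,[(np.array(r['at']),round(r['p'],2)) for r in nets.recognise(p,t)[:1]])"
```

```text
25.3 tcp [541.55 116.43  97.68] F [ 0.24  0.04 -0.71] sd [0.32 0.55 0.28] M [0.05 0.05 0.  ]
side snap_ring [(array([559.5, 104.6,  36. ]), 0.63)]
side ring_tail []
wrist snap_ring [(array([561.5, 108.2,  35.1]), 0.86)]
wrist ring_tail [(array([561.4, 148.9,  31.8]), 0.71)]
```

Emit:
{"op": "step_arm", "data": {
  "targets": [0,-0.05,0.037,0,0,0,0,0,-0.05,0.037,0,0,0,0,0,-0.05,0.037,0,0,0,0,0,-0.05,0.037,0,0,0,0,0,-0.05,0.037,0,0,0,0,0,-0.05,0.037,0,0,0,0,0,-0.05,0.037,0,0,0,0,0,-0.05,0.037,0,0,0,0]
}}

```text
clock: 26.45
tcp_pos: [516.7, 114.8, 97.7]
tool_rot: [0.0, 0.959, -0.282, 0.0]
ft_force: [0.9, -0.4, -1.4]
width: 0.172
grip_force: 30.0
```

Emit:
{"op": "step_arm", "data": {
  "targets": [0,-0.05,0.037,0,0,0,0,0,-0.05,0.037,0,0,0,0,0,-0.05,0.037,0,0,0,0,0,-0.05,0.037,0,0,0,0,0,-0.05,0.037,0,0,0,0,0,-0.05,0.037,0,0,0,0,0,-0.05,0.037,0,0,0,0,0,0,0,0,0,0,0]
}}

```text
clock: 27.25
tcp_pos: [494.7, 113.4, 97.6]
tool_rot: [0.0, 0.959, -0.282, -0.0]
ft_force: [-0.8, -0.4, -1.5]
width: 0.17
grip_force: 30.0
```

```bash
python3 -c "
from h import *
look(5)
st=arm.get_state()
for n in ('side','scene','wrist'):
    p=viewer.snapshot(n); cv2.imwrite('pics/%s11.png'%n,p['color'])
    for t in ('snap_ring','ring_tail'): print(n,t,[(np.array(r['at']),round(r['p'],2)) for r in nets.recognise(p,t)[:1]])"
```

```text
27.45 tcp [495.13 113.42  97.69] F [-0.38  0.02 -1.  ] sd [0.36 0.35 0.42] M [0.08 0.02 0.02]
side snap_ring []
side ring_tail []
scene snap_ring [(array([514. , 107.7,  36.4]), 0.41)]
scene ring_tail []
wrist snap_ring [(array([517.5, 105.8,  34.1]), 0.8)]
wrist ring_tail [(array([508.6, 148. ,  32.7]), 0.56)]
```

Emit:
{"op": "step_arm", "data": {
  "targets": [0,0.03,0,0,0,0,0,0,0,0,-0.06,0,0,0,0,0,0,-0.06,0,0,0,0,0,0,-0.1,0,0,0,0,0,0,-0.3,0,0,0,0,0,0,-0.4,0,0,0,0,0,0,-0.41,0,0,0,0,0,0,0,0,0,-0.5]
}}

```text
clock: 28.75
tcp_pos: [498.1, 113.2, 167.2]
tool_rot: [-0.001, 0.966, -0.258, 0.002]
ft_force: [0.3, 0.2, -1.3]
width: 0.175
grip_force: 30.0
```

```bash
python3 -c "
from h import *
look(2)
st=arm.get_state()
for n in ('side','scene','wrist'):
    p=viewer.snapshot(n)
    for t in ('snap_ring','ring_tail'): print(n,t,[(np.array(r['at']),round(r['p'],2)) for r in nets.recognise(p,t)[:1]])
plan([472.3,-209.3,164],-0.325)"
```

```text
28.8 tcp [497.8  113.11 166.63] F [ 0.11 -0.19 -1.23] sd [0.16 0.43 0.03] M [ 0.1  -0.01  0.01]
side snap_ring []
side ring_tail []
scene snap_ring [(array([366.2, -47.7,  15.7]), 0.61)]
scene ring_tail []
wrist snap_ring [(array([512.6, 115.1,  34.7]), 0.68)]
wrist ring_tail []
yaw now -0.5225122635395507 tilt [-0. -0. -1.]
shift units [2.8  5.82 0.  ] turn units [ 0.    0.   -1.98]
```

Emit:
{"op": "step_arm", "data": {
  "targets": [0,0,0,0,0,0,-0.99,0,0,0,0,0,0,-0.99,0,0.157,0.627,0,0,0,0,0,0.157,0.627,0,0,0,0,0,0.157,0.627,0,0,0,0,0,0.157,0.627,0,0,0,0,0,0.157,0.627,0,0,0,0,0,0.157,0.627,0,0,0,0]
}}

```text
clock: 30.1
tcp_pos: [481.0, -82.0, 164.2]
tool_rot: [0.0, 0.987, -0.162, 0.0]
ft_force: [0.9, 0.7, -1.5]
width: 0.176
grip_force: 30.0
```

Emit:
{"op": "step_arm", "data": {
  "targets": [0,0.157,0.627,0,0,0,0,0,0.157,0.627,0,0,0,0,0,0.157,0.627,0,0,0,0,0,0.157,0.627,0,0,0,0,0,0,0,0,0,0,0,0,0,0,0,0,0,0,0,0,0,0,0,0,0]
}}

```text
clock: 30.8
tcp_pos: [471.1, -208.4, 164.1]
tool_rot: [-0.0, 0.987, -0.161, -0.0]
ft_force: [0.1, 0.2, -0.0]
width: 0.173
grip_force: 30.0
```

```bash
python3 -c "
from h import *
look(3)
plan([472.3,-209.3,164],-0.325)
st=arm.get_state()
p=viewer.snapshot('wrist'); np.save('w12.npy',{'p':p,'st':st},allow_pickle=True)
t=np.array(st['tcp_pos'])-[0,0,66]; u,v=map(int,proj(p,t,st)); a=p['color'][171:271,227:327]
d=np.load('w4.npy',allow_pickle=True).item(); b=d['p']['color'][171:271,227:327]
cv2.imwrite('pics/w12.png',np.hstack([cv2.resize(x,(400,400),interpolation=cv2.INTER_CUBIC) for x in (b,a)]))"
```

```text
30.9 tcp [ 471.22 -208.33  164.11] F [-0.42 -0.16 -0.29] sd [0.41 0.36 0.19] M [ 0.06  0.04 -0.01]
yaw now -0.32237235386102675 tilt [-0.  0. -1.]
shift units [0.03 0.01 0.  ] turn units [-0.    0.    0.03]
```

View pics/w12.png

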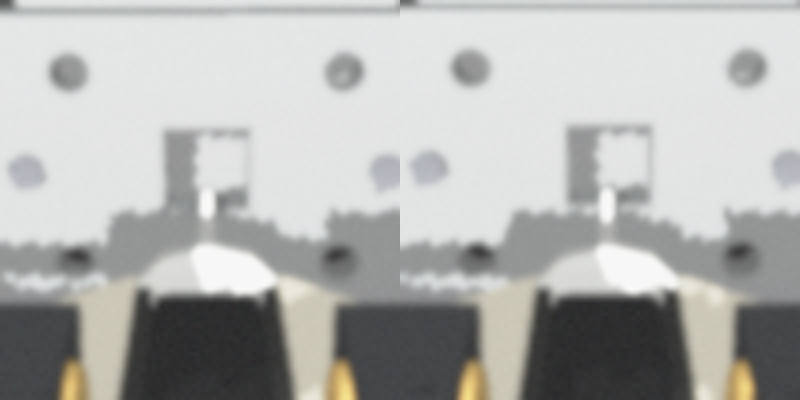

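The view matches the one at removal (hole and toe about 1 mm apart, as the pose says). I'll correct that offset and lower the pick.

Emit:
{"op": "step_arm", "data": {
  "targets": [0,0.027,0.012,0,0,0,0.03,0,0,0,0.2,0,0,0,0,0,0,0.25,0,0,0,0,0,0,0.25,0,0,0,0,0,0,0.2,0,0,0,0,0,0,0,0,0,0,0,0,0,0,0,0,0]
}}

```text
clock: 31.7
tcp_pos: [471.9, -210.5, 118.8]
tool_rot: [-0.0, 0.987, -0.163, -0.0]
ft_force: [0.1, -0.2, -0.6]
width: 0.17
grip_force: 30.0
```

```bash
python3 -c "
from h import *
look(4)
plan([472.3,-209.3,80],-0.325)"
```

```text
31.85 tcp [ 472.26 -210.66  119.3 ] F [ 0.24 -0.   -0.99] sd [0.35 0.14 0.33] M [ 0.06  0.01 -0.01]
yaw now -0.32737063721796833 tilt [ 0. -0. -1.]
shift units [-0.01 -0.03  0.79] turn units [ 0.   -0.01 -0.02]
```

Emit:
{"op": "step_arm", "data": {
  "targets": [0,-0.008,-0.025,0.04,0,0,0,0,0,0,0.08,0,0,0,0,0,0,0.12,0,0,0,0,0,0,0,0,0,0,0,0,0,0,0,0,0]
}}

```text
clock: 32.4
tcp_pos: [471.9, -209.2, 106.9]
tool_rot: [-0.0, 0.987, -0.163, -0.0]
ft_force: [0.0, -0.3, -1.2]
width: 0.174
grip_force: 30.0
```

```bash
python3 -c "
from h import *
look(4)
plan([472.3,-209.3,80],-0.325)"
```

```text
32.55 tcp [ 472.09 -209.25  107.1 ] F [ 0.24 -0.06 -1.03] sd [0.25 0.4  0.17] M [ 0.07  0.04 -0.  ]
yaw now -0.3273103541533706 tilt [ 0. -0. -1.]
shift units [ 0.   -0.    0.55] turn units [ 0.   -0.   -0.02]
```

Emit:
{"op": "step_arm", "data": {
  "targets": [0,0,0,0.1,0,0,-0.02,0,0,0,0.1,0,0,0,0,0,0,0.1,0,0,0,0,0,0,0.1,0,0,0,0,0,0,0.08,0,0,0,0,0,0,0.04,0,0,0,0,0,0,0.02,0,0,0,0,0,0,0,0,0,0]
}}

```text
clock: 33.4
tcp_pos: [472.1, -209.2, 80.1]
tool_rot: [0.0, 0.987, -0.162, -0.0]
ft_force: [-0.1, -0.4, -1.2]
width: 0.173
grip_force: 30.0
```

```bash
python3 -c "
from h import *
look(4)
plan([472.3,-209.3,80],-0.325)"
```

```text
33.55 tcp [ 472.18 -209.28   80.25] F [ 0.09  0.32 -0.96] sd [0.31 0.55 0.35] M [ 0.06  0.06 -0.01]
yaw now -0.32530047135681844 tilt [ 0. -0. -1.]
shift units [ 0.   -0.    0.01] turn units [ 0. -0. -0.]
```

Emit:
{"op": "step_arm", "data": {
  "targets": [0,0,0,0.01,0,0,0,1,0,0,0,0,0,0,1,0,0,0,0,0,0,1,0,0,0,0,0,0,1,0,0,0,0,0,0,1,0,0,0,0,0,0,1,0,0,0,0,0,0,1,0,0,0,0,0,0]
}}

```text
clock: 34.4
tcp_pos: [472.1, -209.3, 79.7]
tool_rot: [0.0, 0.987, -0.162, 0.0]
ft_force: [-0.6, -0.4, 0.2]
width: 0.734
grip_force: 0.0
```

Emit:
{"op": "step_arm", "data": {
  "targets": [1,0,0,-0.2,0,0,0,1,0,0,-0.3,0,0,0,1,0,0,-0.5,0,0,0,1,0,0,-0.5,0,0,0,1,-0.6,0,0,0,0,0,1,-0.6,0,0,0,0,0,1,0,0,0,0,0,0,1,0,0,0,0,0,0]
}}

```text
clock: 35.2
tcp_pos: [415.4, -190.2, 155.6]
tool_rot: [0.0, 0.987, -0.162, 0.001]
ft_force: [1.1, 0.1, 0.5]
width: 0.999
grip_force: 0.0
```

```bash
python3 -c "
from h import *
look(2); st=arm.get_state()
for n in ('wrist','side','scene'):
    p=viewer.snapshot(n); cv2.imwrite('pics/%s13.png'%n,p['color'])
    for t in ('pick','pick_rack','snap_ring','ring_tail','vial_a','petri_dish','lamp_pb'): print(n,t,[(np.array(r['at']),round(r['p'],2)) for r in nets.recognise(p,t)[:1]])
    if n=='wrist':
        g=p['color'][48:198,178:378].max(2); e=np.load('w3.npy',allow_pickle=True).item()
        print('plate-relative check: ',[proj(p,[472.3,-209.9,z],st) for z in (75.5,123.5)])
"
```

```text
35.25 tcp [ 415.72 -190.25  155.5 ] F [0.65 0.2  0.94] sd [0.46 0.13 0.47] M [ 0.09 -0.02 -0.  ]
wrist pick [(array([ 473.5, -209.2,  123.1]), 0.58)]
wrist pick_rack [(array([ 471.6, -206.8,   67.6]), 0.61)]
wrist snap_ring []
wrist ring_tail []
wrist vial_a []
wrist petri_dish []
wrist lamp_pb []
plate-relative check:  [[np.float64(278.26772397850306), np.float64(146.08119456799807)], [np.float64(278.28550492695894), np.float64(150.22081958904005)]]
side pick [(array([ 471.3, -213.7,   97.1]), 0.7)]
side pick_rack [(array([ 473.9, -231.4,   73.2]), 0.88)]
side snap_ring [(array([608.6,  96.5,  18.6]), 0.16)]
side ring_tail []
side vial_a [(array([752. , -11.8,  43.9]), 0.57)]
side petri_dish []
side lamp_pb [(array([602.5, 274.7,  27.8]), 0.74)]
scene pick []
scene pick_rack [(array([ 452.9, -248.1,   61.5]), 0.66)]
scene snap_ring []
scene ring_tail []
scene vial_a []
scene petri_dish [(array([365.5, -45.6,  13.5]), 0.59)]
scene lamp_pb [(array([590.3, 270.8,  28.4]), 0.55)]
```

```bash
python3 -c "
from h import *
np.set_printoptions(precision=1,suppress=True)
for n,f in (('side','side13'),('scene','scene13')):
    p=viewer.snapshot(n); a=cv2.imread('pics/%s.png'%n).astype(int); b=p['color'].astype(int)
    v,u=np.nonzero((b-a).max(2)>30); X=np.array([onz(p,i,j,35) for i,j in zip(u,v)])
    c=np.array([602.8,97.8]); k=(abs(X[:,0]-530)<75)&(abs(X[:,1]-102)<60)
    X=X[k][:,:2]; (m,s,_)=cv2.minEnclosingCircle(X.astype(np.float32)) if 0 else (X.mean(0),X.std(0),0)
    A=np.c_[2*X,np.ones(len(X))]; w=np.linalg.lstsq(A,(X**2).sum(1),rcond=None)[0]; r=np.sqrt(w[2]+w[:2]@w[:2])
    print(n,len(X),'mean',m,'range',X.min(0),X.max(0),'circle',w[:2],r,'rms',np.std(np.linalg.norm(X-w[:2],axis=1)))
"
```

```text
side 271 mean [504.9 110.9] range [455.1  68.2] [552.9 161.1] circle [502.1 111.5] 37.94534042723936 rms 12.549112129729606
scene 233 mean [528.5  99.9] range [470.1  42. ] [571.6 152.5] circle [522.3  97.7] 39.6683796744748 rms 13.761572523814595
```

Emit:
{"op": "step_arm", "data": {
  "targets": [1,-0.15,-0.74,-0.03,0,0,0,1,-0.15,-0.74,-0.03,0,0,0,1,-0.15,-0.74,0,0,0,0,1,-0.15,-0.74,0,0,0,0,1,-0.15,-0.74,0,0,0,0,1,-0.15,-0.74,0,0,0,0,1,-0.15,-0.74,0,0,0,0,1,-0.15,-0.74,0,0,0,0]
}}

```text
clock: 37.4
tcp_pos: [453.1, 111.1, 157.8]
tool_rot: [-0.0, 0.987, -0.162, 0.0]
ft_force: [0.4, 0.6, 0.5]
width: 1.0
grip_force: 0.0
```

Emit:
{"op": "step_arm", "data": {
  "targets": [1,0,0,0,0,0,0,1,0,0,0,0,0,0,1,0,0,0,0,0,0]
}}

```text
clock: 37.7
tcp_pos: [452.8, 108.4, 157.5]
tool_rot: [0.0, 0.987, -0.162, -0.0]
ft_force: [0.6, -0.5, -0.3]
width: 1.0
grip_force: 0.0
```

```bash
python3 -c "
from h import *
np.set_printoptions(precision=1,suppress=True)
st=arm.get_state(); p=viewer.snapshot('wrist'); print(st['tcp_pos'],st['clock']); cv2.imwrite('pics/w14.png',p['color'])
for t in ('snap_ring','ring_tail','window','cell_end'): print(t,[(np.array(r['at']),round(r['p'],2)) for r in nets.recognise(p,t)[:2]])
g=p['color'].max(2).astype(int)
N=100; best=[]
def ringpts(c,r,z): return [proj(p,[c[0]+r*np.cos(a),c[1]+r*np.sin(a),z],st) for a in np.linspace(0,2*np.pi,60,endpoint=False)]
def samp(P):
    P=np.array(P,np.float32); return cv2.remap(g.astype(np.float32),P[:,0].reshape(-1,1),P[:,1].reshape(-1,1),cv2.INTER_LINEAR).ravel()
for x in range(490,545,2):
  for y in range(90,130,2):
    for r in (31.5,33): best.append((np.mean(samp(ringpts((x,y),r,34)))-.5*np.mean(samp(ringpts((x,y),r-6,34)))-.5*np.mean(samp(ringpts((x,y),r+6,34))),x,y,r))
best.sort(); print(best[-4:]); b=best[-1]; print(samp(ringpts(b[1:3],b[3],34)).astype(int))
"
```

```text
[452.8 108.4 157.5] 37.7
snap_ring [(array([510.6, 114.4,  34.8]), 0.66)]
ring_tail []
window [(array([601.2,  97.6,  21.8]), 0.9)]
cell_end [(array([548.1, 105.7,  33.3]), 0.65), (array([370.6, -47.6,  16.1]), 0.34)]
[(np.float32(33.184692), 518, 120, 31.5), (np.float32(36.097374), 518, 118, 31.5), (np.float32(37.811615), 520, 120, 31.5), (np.float32(38.838448), 520, 118, 31.5)]
[240 238 240 240 242 242 242 232 190 191 191 191 191 192 189 190 192 241
 235 233 235 232 234 234 237 234 236 235 238 237 239 239 240 240 241 241
 241 242 241 242 241 241 239 238 237 238 239 235 236 236 236 235 235 234
 238 234 237 236 238 239]
```

The circle fit shows the ring lying flat with its full outline and gap, centred 85 mm from the bore axis. The pick hangs in the rack, so I'm handing in.

```bash
python3 -c "
from h import *
print(finish_job())"
```

```text
the job is handed in; nothing more can be done
None
```

The job is handed in. By my last measurements the snap ring lies flat on the block about 85 mm from the bore axis and the pick hangs back in its rack. Where the networks found the bystanders again, they were within their accuracy of the start. Handing in returned no verdict.

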